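# Transfer the sample freezer to the standby feed through centre off

### The arm

A 7-joint arm with a two-finger parallel gripper is mounted at the origin on the work surface. World frame = base frame: x ahead of the robot, y to its left, z up, the work surface at z = 0. Lengths are in m, angles in degrees, forces in N, time in s.
With the tool pointing down it reaches from about 0.425 to 0.875 m from the base axis. Payload 4.7 kg.
Tool frame: the origin (TCP) lies at the very end of the fingers, on their centre line; the grasp point (between the pads) lies 19 mm behind it (env.grasp_offset is the distance from the TCP to the grasp point, in m); z points along the fingers, y is the line along which they close (so a half turn about z gives the same grasp; the last joint's range is limited). The gripper opens to 87 mm and grips with 3 to 60 N. Pads are 19 mm wide; open, the fingers measure 117 mm over their backs; the gripper's body (75 mm by 190 mm) begins 51 mm behind the grasp point.
Start: joints at [-67.947, 18.392, -4.016, 83.108, 1.295, 78.541, -3.26], TCP at [0.236, 0.606, 0.223] pointing down, gripper open.
Joint ranges: [-163.93, 163.93], [-17.29, 119.83], [-79.2, 71.16], [3.27, 140.29], [-89.18, 269.18], [5.43, 117.66], [-154.24, 154.24]. Speed limits (degrees/s): [147.25, 147.25, 180, 180, 180, 180, 180].

### API

Orientations are given as [roll, pitch, yaw] about the fixed x, y, z axes, in that order (R = Rz(yaw) Ry(pitch) Rx(roll)).
In Python, from cell import env gives the robot as it stands. The module is installed in compiled form; this text tells all that it offers.
- The arm moves only by the tool drive_tool, never from a script. Its argument "moves" is one flat list of numbers, 5 for each row, row after row: the shift along the tool's x, y, z in units of 40 mm (1.0 is 40 mm), then the turn about the tool's z in units of 10 degrees (1.0 is 10 degrees), then the finger opening in mm, from 0 to 87. A call has 1 to 5 rows; each row is the pose to reach, as a shift and turn from the pose commanded when the call began, along the tool's axes at that moment; what a row does not reach only later rows make up. A row lasts 1/8 s, in which the tool goes at most 62.5 mm and 10.7 degrees, less where a joint would pass 70% of its speed; a pose out of reach is approached as far as the arm can. A call with a gripper value outside its range is refused whole. The fingers move at their own pace and stop on an object; "squeeze" is the grip in N (left out, the last holds). Time passes only in rows, so rows that repeat a pose let the fingers close. It gives the time, the measured TCP pose, the force, the opening and the grip force at its end, in the units of the state.
- env.get_obs(): the state, without advancing time (a new reading comes with each control period).
- env.read_camera(name): name is "scene" or "top" or "wrist"; returns (picture, depth): 384x512x3 uint8, red, green, blue; 384x512 float32, m along the optical axis (not along the pixel's ray), 0 where there is no reading.
- env.camera_model(name): a dict with "K" (3x3 intrinsics, pixels), "rvec" (rotation vector, rad) and "tvec" (3), from world to camera coordinates, as OpenCV has them; the wrist camera has in their place "tool_from_camera" (4x4, takes a point from camera to tool coordinates, whose origin is the TCP and whose axes are the flange's). Camera axes: x right, y down, z forward; pixel columns grow to the right and rows downward; lengths in m; the calibration is good to about 2 mm. A picture is of the moment at which its call begins: read the wrist's pose just before it. camera_model takes no time and is no camera call.
- env.sign_off(): hands the job in; it is judged then, once.
The state is a dict: "time_s": time; "qpos": joint angles; "joint_velocities": joint speeds; "effort": joint torques, N m; "tool_pos": TCP position; "tool_rot": TCP orientation; "force": force on the tool from outside, world axes, zero at the start; "wrist_torque": the same for the moment, N m; "grip_width": finger opening in m; "grasp_force": force on a finger pad.
Only numpy, scipy, OpenCV 4.12 (cv2) and the standard library are available. Lean on these libraries where they do the work, as an engineer would, in place of code of your own. Each camera call takes 0.05 s, during which the arm holds its last target. There are 200 camera calls.

### The job

The mains is about to be shut down, so put the sample freezer on the standby feed: on the grey changeover switch with the RED knob, move the lever from the blue side to its upright centre-off position and pause there for about two seconds so that the compressor can stop, then throw it fully over to the green side and let go. Leave the lever with the yellow knob as it is, and leave the orange tube rack where it stands.

Things in the scene. Friction and masses are not known exactly. Their poses are not given: they have to be found in the camera images.
- freezer_lever (a joint): Angle (rad) of the red-knobbed lever on a fixed grey box (100 x 150 mm, 55 mm high). 0 = upright, centre off; -0.65 = stop on the blue-marked side; +0.65 = stop on the green-marked side. Starts near the blue stop. No click or spring: friction holds it wherever it is left; about 2 N at the knob moves it. The pivot lies 60 mm above the bench, over the middle of the box.
- freezer_knob (a point): Centre of the RED ball knob, 28 mm across, on a 10 mm thick lever, 75 mm from the pivot. Frame turns with the lever: z from pivot to knob, x the level hinge axis, y in the plane of swing, to the green side. Knob centre 135 mm above the bench when upright, 120 mm at the stops, 45 mm to each side. Nothing but the lever above 66 mm: the knob is free all round.
- spare_knob (a point): Centre of the YELLOW ball knob of a second, otherwise identical switch, whose lever may stand at any angle; not to be moved. Same frame and sizes as the red one. The boxes stand at least 200 mm apart, centre to centre, either one on the left.
- tube_rack: Orange tube rack, 85 x 190 mm, 61 mm high with its capped tubes, loose on the bench beyond the switches; origin at the centre of its underside, z up, y along its length; not to be moved.
There are look-alikes about, which are no part of the job. Leave any brown or turquoise look-alike of the part that bears freezer_lever alone.

How it is judged (in metres and radians):
On the way, in this order (a step that is already met when the one before it is completed fails the run):
1. the red-knobbed lever stands at centre off, within 0.2 rad of upright, for at least 1 s without a break (value of joint freezer_lever between -0.2 and 0.2 rad), for 1 s.
2. the red-knobbed lever is over on the green side, past 0.45 rad (value of joint freezer_lever above 0.45 rad), for 0.2 s.
At the end, for the whole second after the job is handed in: The red-knobbed lever rests on the green side past 0.45 rad (the stop is at 0.65); the yellow knob is within 15 mm and the tube rack within 30 mm of where they started (value of joint freezer_lever above 0.45 rad and velocity of joint freezer_lever between -0.05 and 0.05 rad/s and distance of spare_knob from where it was at the start of the episode below 0.015 m and distance of tube_rack from where it was at the start of the episode below 0.03 m); the robot touches nothing.
It fails at once if the yellow-knobbed lever is moved by more than 15 mm (distance of spare_knob from where it was at the start of the episode above 0.015 m).
It fails at once if the tube rack is moved by more than 30 mm (distance of tube_rack from where it was at the start of the episode above 0.03 m).
It also fails if it takes over 38 s, if anything falls off the work surface, if the arm or the gripper's body presses on something with over 40 N, if the wrist force passes 120 N, or if a joint passes its speed limit or range.

## Working session

There is one attempt and no reset: what is moved stays moved. The work goes in short steps, Python scripts to look and compute and a tool call to move; the robot and the scene stay as the last step left them, time stands still between calls to the robot, and variables do not carry over. Pictures are saved under pics/ and viewed, at most 10 in all, crops included, and the job is handed in when it is done.

Besides the shell and the picture viewer there is one more tool, called after ">>>" in YAML: its name, and indented under it one key for each argument. drive_tool: Moves the arm, as the interface text tells. Its arguments: {"type":"object","properties":{"moves":{"type":"array","items":{"type":"number"}},"squeeze":{"type":"number"}},"required":["moves"]}

```bash
mkdir -p pics
cat > h.py <<'E'
import numpy as np, cv2
from cell import env
def grab(n):
    p,d=env.read_camera(n); m=env.camera_model(n); return p,d,m
def world(m,u,v,z):
    R=cv2.Rodrigues(np.array(m["rvec"],float))[0]; t=np.array(m["tvec"],float).ravel(); K=np.array(m["K"])
    c=np.linalg.solve(K,[u,v,1.])*z
    return R.T@(c-t)
E
python3 - <<'E'
from h import *
o=env.get_obs(); print({k:np.round(v,3) for k,v in o.items()})
for n in("scene","top"):
    p,d,m=grab(n); np.savez(n,p=p,d=d,**m)
    cv2.imwrite(f"pics/{n}0.png",cv2.resize(p[:,:,::-1],(800,600)))
E
```

```text
{'time_s': np.float64(0.0), 'qpos': array([-67.949,  18.439,  -4.017,  83.176,   1.295,  78.54 ,  -3.26 ]), 'joint_velocities': array([-0.034, -0.011,  0.006, -0.052, -0.047,  0.014, -0.055]), 'effort': array([-1.0000e-03, -4.9127e+01, -4.0400e-01, -3.1253e+01, -6.4000e-02,
        4.4000e-02,  0.0000e+00]), 'tool_pos': array([0.235, 0.605, 0.221]), 'tool_rot': array([-1.79891e+02,  5.00000e-03,  1.58760e+02]), 'force': array([-0.226,  0.416, -0.206]), 'wrist_torque': array([-0.061, -0.   , -0.013]), 'grasp_force': np.float64(0.0), 'grip_width': np.float64(0.087)}
```

View pics/scene0.png

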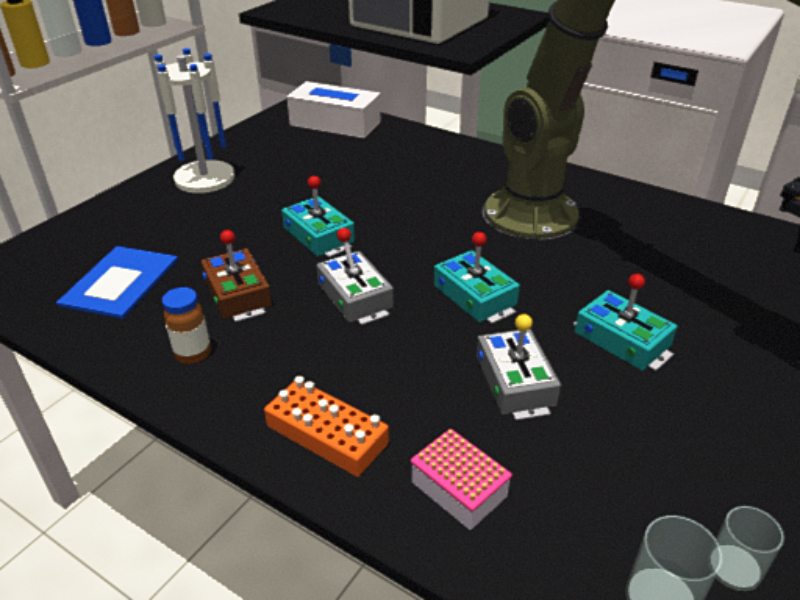

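View pics/top0.png

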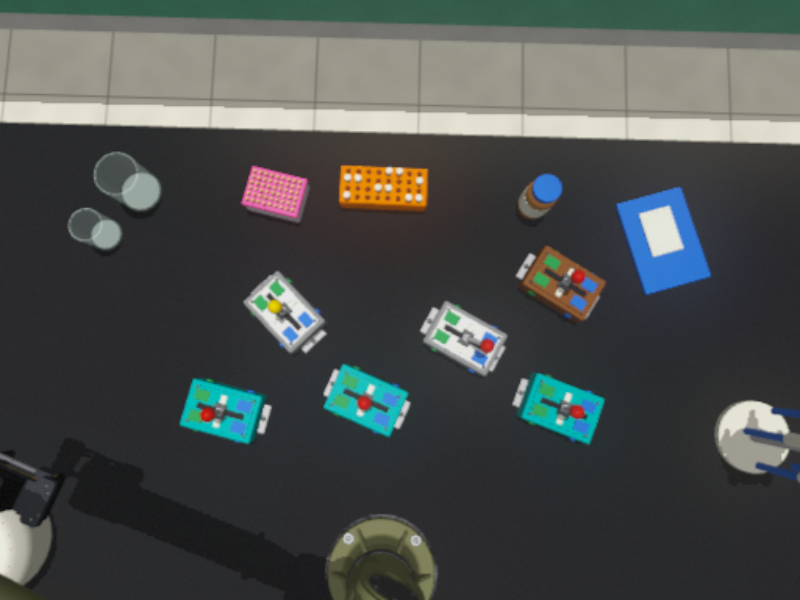

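The scene view shows a grey switch with its red knob at (344,234), and another with a yellow knob at (524,322). In the top view the red knob is at (487,346) and the yellow one at (275,307). The blue side is to the right and the green side to the left. The orange rack is at (384,188). Turquoise and brown look-alikes stand around the grey switches.

Run:
```python
from h import *
D={n:dict(np.load(n+".npz")) for n in("scene","top")}
px={}
s=512/800
for n,c in(("scene",(344,234)),("top",(487,346))):
    m=D[n];p=m["p"].astype(int);d=m["d"]
    mask=(p[...,0]>110)&(p[...,1]<70)&(p[...,2]<80)
    k,l,st,ce=cv2.connectedComponentsWithStats(mask.astype(np.uint8))
    i=min(range(1,k),key=lambda i:np.hypot(*(ce[i]-np.array(c)*s)) if st[i,4]>8 else 1e9)
    u,v=ce[i]; px[n]=(u,v); z=np.median(d[l==i])
    print(n,(u,v),st[i],"depth",z,world(m,u,v,z), "centre~",world(m,u,v,z+.01))
Ps=[]
for n in px:
    m=D[n];R=cv2.Rodrigues(m["rvec"])[0];Ps.append(m["K"]@np.c_[R,m["tvec"].ravel()])
X=cv2.triangulatePoints(Ps[0],Ps[1],np.array(px["scene"]).reshape(2,1),np.array(px["top"]).reshape(2,1)).ravel();print("tri",X[:3]/X[3])
# top face of white box: points near
m=D["top"];p=m["p"].astype(int);d=m["d"]
vv,uu=np.mgrid[195:250,262:332]
P=np.array([world(m,u,v,d[v,u]) for u,v in zip(uu.ravel(),vv.ravel())])
top=(P[:,2]>.045)&(P[:,2]<.07)
Q=P[top]
r=cv2.minAreaRect(Q[:,:2].astype(np.float32));print("box",r,np.median(Q[:,2]))
print(cv2.boxPoints(r))
c=p[195:250,262:332].reshape(-1,3)
for nm,k in(("g",(c[:,1]>c[:,0]+40)&(c[:,1]>c[:,2]+30)),("b",(c[:,2]>c[:,0]+60))):
    print(nm,P[k&top].mean(0),(k&top).sum())
cr=m["p"][185:260,250:345,::-1];a=cv2.resize(cr,None,fx=6,fy=6,interpolation=2)
m=D["scene"];cr=m["p"][135:215,185:265,::-1];b=cv2.resize(cr,(450,450),interpolation=2)
cv2.imwrite("pics/crop.png",cv2.resize(np.hstack([a,b]),None,fx=.78,fy=.78))
```

```text
scene (np.float64(219.52083333333334), np.float64(149.10416666666666)) [216 146   8   7  48] depth 1.3850925 [ 0.47761198 -0.18825833  0.13282437] centre~ [ 0.47098299 -0.19356911  0.12739206]
top (np.float64(311.28846153846155), np.float64(220.98076923076923)) [307 218   9   8  52] depth 1.0870743 [ 0.47137767 -0.1917014   0.13640078] centre~ [ 0.47172741 -0.19343193  0.12637726]
tri [ 0.47163367 -0.19310509  0.12791232]
box ((0.4901018440723419, -0.15958672761917114), (0.1499691605567932, 0.1002846211194992), 62.42819595336914) 0.05564863844733948
[[ 0.4109468  -0.20284656]
 [ 0.49984223 -0.24926427]
 [ 0.5692569  -0.1163269 ]
 [ 0.48036146 -0.06990919]]
g [ 0.50984342 -0.12136808  0.05718306] 109
b [ 0.46496448 -0.19829543  0.05731777] 88
```

View pics/crop.png

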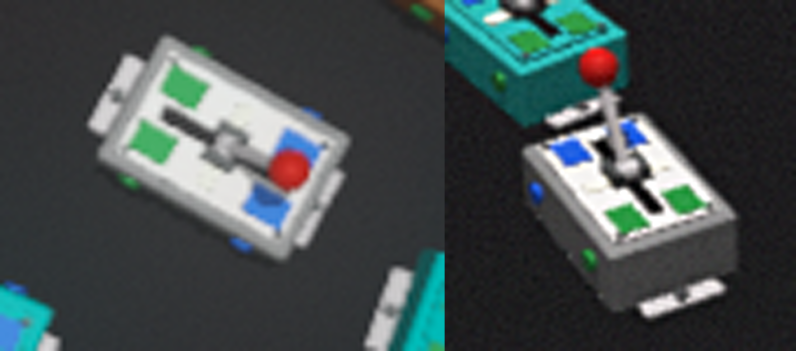

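>>> drive_tool:
  moves: [-1.37, -0.57, 0, 0.96, 87, -2.74, -1.14, 0, 1.92, 87, -4.11, -1.71, 0, 2.88, 87, -5.48, -2.28, 0, 3.84, 87, -6.85, -2.86, 0, 4.8, 87]
  squeeze: 10

```text
time_s: 0.72
tool_pos: [0.4504, 0.3983, 0.2222]
tool_rot: [-180.0, 0.0, 110.4]
force: [0.8, -0.1, -0.1]
grip_width: 0.087
grasp_force: 0.0
```

```bash
cat >> h.py <<'E'
def go(x,y,z,yaw):
    o=env.get_obs(); r=o["tool_rot"]; t=np.radians(r[2]); p=np.array(o["tool_pos"])
    from scipy.spatial.transform import Rotation as Ro
    R=Ro.from_euler("xyz",r,degrees=True).as_matrix()
    d=R.T@(np.array([x,y,z])-p)
    print("t",o["time_s"],"pos",p.round(4),"rot",np.round(r,2),"units",(d/.04).round(3),"turn",round(-(yaw-r[2])/10,2),"mm",np.linalg.norm(d)*1e3)
E
python3 -c "
from h import *
go(.47,.12,.223,75)
go(.4716,-.193,.223,62.4)"
```

```text
t 0.725 pos [0.4504 0.3983 0.2222] rot [-179.98    0.    110.45] units [-6.69  -1.973 -0.018] turn 3.54 mm 278.9946617732767
t 0.725 pos [0.4504 0.3983 0.2222] rot [-179.98    0.    110.45] units [-14.036  -4.669  -0.016] turn 4.8 mm 591.6863935692679
```

>>> drive_tool:
  moves: [-1.34, -0.4, 0, 0.7, 87, -2.68, -0.8, 0, 1.4, 87, -4.02, -1.2, 0, 2.1, 87, -5.36, -1.6, 0, 2.8, 87, -6.7, -2.0, 0, 3.5, 87]

```text
time_s: 1.35
tool_pos: [0.4693, 0.119, 0.2223]
tool_rot: [-180.0, -0.0, 75.5]
force: [0.9, -0.4, 0.3]
grip_width: 0.0871
grasp_force: 0.0
```

```bash
python3 -c "
from h import *
go(.4716,-.193,.223,62.4)"
```

```text
t 1.35 pos [0.4693 0.119  0.2223] rot [-1.7999e+02 -1.0000e-02  7.5530e+01] units [-7.539  2.004 -0.019] turn 1.31 mm 312.0501101199667
```

>>> drive_tool:
  moves: [-1.5, 0.4, 0, 0.3, 87, -3.0, 0.8, 0, 0.6, 87, -4.5, 1.2, 0, 0.9, 87, -6.0, 1.6, 0, 1.1, 87, -7.54, 2.0, 0, 1.31, 87]

```text
time_s: 1.98
tool_pos: [0.4725, -0.1916, 0.2225]
tool_rot: [180.0, -0.1, 62.6]
force: [1.2, 0.5, 0.6]
grip_width: 0.0868
grasp_force: 0.0
```

Run:
```python
from h import *
go(.4716,-.1932,.106,62.4)
o=env.get_obs()
p,d,m=grab("wrist"); print(m)
cv2.imwrite("pics/w1.png",p[:,:,::-1]); np.savez("w1",p=p,d=d,pos=o["tool_pos"],rot=o["tool_rot"],K=m["K"],T=m["tool_from_camera"])
```

```text
t 1.975 pos [ 0.4725 -0.1916  0.2225] rot [ 1.7999e+02 -5.0000e-02  6.2620e+01] units [-0.049 -0.003  2.912] turn 0.02 mm 116.51305268701265
{'K': array([[303.71164286,   0.        , 254.77770891],
       [  0.        , 303.71164286, 192.71479634],
       [  0.        ,   0.        ,   1.        ]]), 'tool_from_camera': array([[-1.73696280e-04, -9.58919366e-01, -2.83678727e-01,
         7.85792964e-02],
       [ 9.99999985e-01, -1.67298711e-04, -4.67793372e-05,
         4.74521415e-04],
       [-2.60147319e-06, -2.83678731e-01,  9.58919380e-01,
        -1.62227082e-01],
       [ 0.00000000e+00,  0.00000000e+00,  0.00000000e+00,
         1.00000000e+00]])}
```

View pics/w1.png

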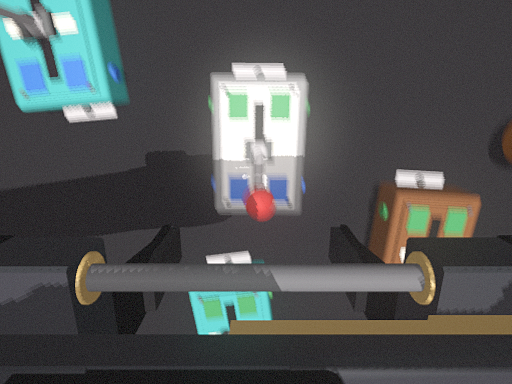

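The wrist view shows the red knob at (262,206), centred between the open fingers. Its box is aligned with the tool, with green at the top and blue at the bottom.

Run:
```python
from h import *
from scipy.spatial.transform import Rotation as Ro
w=np.load("w1.npz");p=w["p"].astype(int)
mask=(p[...,0]>110)&(p[...,1]<70)&(p[...,2]<80);mask[:,:230]=0;mask[:,300:]=0
v,u=np.nonzero(mask);z=np.median(w["d"][mask]);uc,vc=(u.min()+u.max())/2,(v.min()+v.max())/2
R=Ro.from_euler("xyz",w["rot"],degrees=True).as_matrix()
for zz in(z,z+.01):
    c=np.linalg.solve(w["K"],[uc,vc,1])*zz
    X=R@(w["T"][:3,:3]@c+w["T"][:3,3])+w["pos"];print(uc,vc,mask.sum(),zz,X)
```

```text
260.0 208.5 126 0.2683555 [ 0.47208853 -0.20356114  0.13134169]
260.0 208.5 126 0.27835548 [ 0.470713   -0.20659472  0.12189686]
```

Run:
```python
from h import *
from scipy.spatial.transform import Rotation as Ro
w=np.load("w1.npz");p=w["p"].astype(float)
mask=(p[...,0]>2*p[...,1])&(p[...,0]>2*p[...,2])&(p[...,0]>50);mask[:,:235]=0;mask[:,290:]=0;mask[:180]=0;mask[230:]=0
v,u=np.nonzero(mask);dd=w["d"][mask];print(u.min(),u.max(),v.min(),v.max(),mask.sum(),np.percentile(dd,[2,25,50,75]))
R=Ro.from_euler("xyz",w["rot"],degrees=True).as_matrix()
def W(u,v,z): return (np.c_[(u-w["K"][0,2])/w["K"][0,0]*z,(v-w["K"][1,2])/w["K"][1,1]*z,z]@w["T"][:3,:3].T+w["T"][:3,3])@R.T+w["pos"]
P=W(u,v,dd); P=P[np.abs(dd-np.median(dd))<.014]
from scipy.optimize import least_squares
r=least_squares(lambda c:np.linalg.norm(P-c,axis=1)-.014,P.mean(0)-[0,0,.01],loss="soft_l1",f_scale=.002);print(r.x,r.cost)
# box from wrist
v,u=np.mgrid[60:225,200:315];dd=w["d"][60:225,200:315].ravel();P=W(u.ravel(),v.ravel(),dd)
Q=P[(P[:,2]>.045)&(P[:,2]<.064)];print(cv2.minAreaRect(Q[:,:2].astype(np.float32)),np.median(Q[:,2]))
```

```text
246 272 189 220 608 [0.25756408 0.25945609 0.26257077 0.35088598]
[ 0.47329126 -0.19440697  0.12497161] 5.600660569836223e-05
((0.49042344093322754, -0.16166642308235168), (0.1506117433309555, 0.10012336075305939), 62.16561508178711) 0.05491272785511925
```

>>> drive_tool:
  moves: [-0.05, 0, 1.0, 0, 87, -0.05, 0, 2.0, 0, 87, -0.05, 0, 2.9, 0, 87, -0.05, 0, 2.9, 0, 30, -0.05, 0, 2.9, 0, 20]
  squeeze: 10

```text
time_s: 2.65
tool_pos: [0.4728, -0.1919, 0.1077]
tool_rot: [179.9, -0.0, 62.7]
force: [0.8, 0.7, 0.9]
grip_width: 0.0746
grasp_force: 0.0
```

>>> drive_tool:
  moves: [0, 0, 0, 0, 20, 0, 0, 0, 0, 20, 0, 0, 0, 0, 20]

```text
time_s: 3.02
tool_pos: [0.4725, -0.1917, 0.1072]
tool_rot: [179.9, -0.0, 62.7]
force: [0.4, 0.7, -0.6]
grip_width: 0.0448
grasp_force: 0.0
```

Run:
```python
from h import *
go(.4902,-.1606,.116,62.4)
go(.4902+.467*.0445,-.1606+.884*.0445,.101,62.4)
```

```text
t 3.025 pos [ 0.4725 -0.1917  0.1072] rot [ 1.7994e+02 -4.0000e-02  6.2660e+01] units [ 0.894  0.036 -0.22 ] turn 0.03 mm 36.864613614273395
t 3.025 pos [ 0.4725 -0.1917  0.1072] rot [ 1.7994e+02 -4.0000e-02  6.2660e+01] units [2.006 0.046 0.156] turn 0.03 mm 80.50982531876657
```

>>> drive_tool:
  moves: [0, 0, 0, 0, 20, 0, 0, 0, 0, 20, 0, 0, 0, 0, 20, 0, 0, 0, 0, 20]

```text
time_s: 3.52
tool_pos: [0.474, -0.1925, 0.107]
tool_rot: [179.7, -0.0, 62.7]
force: [4.6, -2.6, -4.2]
grip_width: 0.0273
grasp_force: 10.0
```

>>> drive_tool:
  moves: [0.19, 0.03, -0.09, 0, 20, 0.37, 0.03, -0.15, 0, 20, 0.55, 0.03, -0.2, 0, 20, 0.74, 0.03, -0.23, 0, 20, 0.9, 0.03, -0.24, 0, 20]

```text
time_s: 4.15
tool_pos: [0.4908, -0.1605, 0.1169]
tool_rot: [179.9, 0.0, 62.7]
force: [2.7, -4.2, -0.7]
grip_width: 0.027
grasp_force: 10.0
```

>>> drive_tool:
  moves: [0, 0, 0, 0, 20, 0, 0, 0, 0, 20, 0, 0, 0, 0, 20, 0, 0, 0, 0, 20, 0, 0, 0, 0, 20]

```text
time_s: 4.78
tool_pos: [0.4913, -0.1596, 0.1169]
tool_rot: [179.8, -0.1, 62.7]
force: [5.5, -1.0, 0.2]
grip_width: 0.0271
grasp_force: 10.0
```

Run:
```python
from h import *
go(.4902,-.1606,.116,62.4)
go(.4902+.467*.0445,-.1606+.884*.0445,.101,62.4)
o=env.get_obs();print(o["force"])
p,d,m=grab("scene");q=cv2.resize(p[100:240,150:300,::-1],None,fx=3,fy=3)
p,d,m=grab("wrist");cv2.imwrite("pics/w2.png",np.hstack([q,p[:420:,200:320,::-1].copy().repeat(1,0)[:384] if 0 else cv2.resize(p[100:300,180:340,::-1],(336,420))]))
```

```text
t 4.775 pos [ 0.4913 -0.1596  0.1169] rot [ 1.7984e+02 -1.2000e-01  6.2690e+01] units [-0.034 -0.014  0.023] turn 0.03 mm 1.7294976878626933
t 4.775 pos [ 0.4913 -0.1596  0.1169] rot [ 1.7984e+02 -1.2000e-01  6.2690e+01] units [ 1.077 -0.004  0.4  ] turn 0.03 mm 45.978670594616304
[ 5.47594863 -0.99111183  0.21290918]
```

View pics/w2.png

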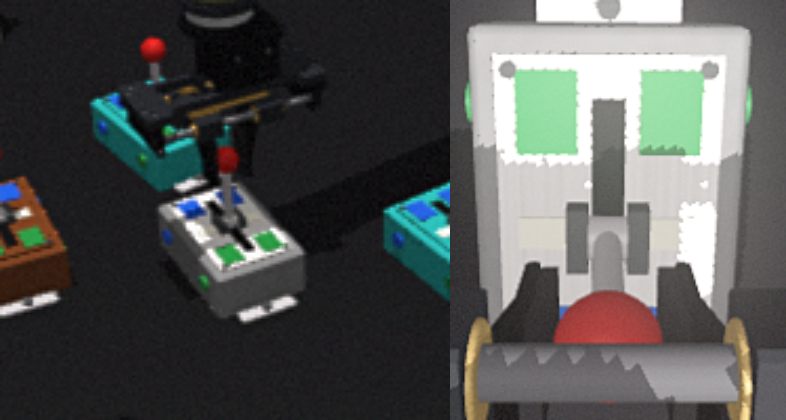

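The left crop shows the red knob at (227,160), standing upright above its hub at (231,213) and held by the fingers. In the right crop the knob is at (608,335), in the gripper. The lever is at centre off, so I'll hold there for the pause.

>>> drive_tool:
  moves: [0, 0, 0, 0, 20, 0, 0, 0, 0, 20, 0, 0, 0, 0, 20, 0, 0, 0, 0, 20, 0, 0, 0, 0, 20]

```text
time_s: 5.5
tool_pos: [0.4913, -0.1596, 0.1169]
tool_rot: [179.8, -0.1, 62.7]
force: [5.8, -1.4, 1.4]
grip_width: 0.027
grasp_force: 10.0
```

>>> drive_tool:
  moves: [0, 0, 0, 0, 20, 0, 0, 0, 0, 20, 0, 0, 0, 0, 20, 0, 0, 0, 0, 20, 0, 0, 0, 0, 20]

```text
time_s: 6.12
tool_pos: [0.4913, -0.1596, 0.1169]
tool_rot: [179.8, -0.1, 62.7]
force: [5.2, -1.6, 0.9]
grip_width: 0.0271
grasp_force: 10.0
```

>>> drive_tool:
  moves: [0.23, 0, 0.02, 0, 20, 0.46, 0, 0.07, 0, 20, 0.69, 0, 0.14, 0, 20, 0.9, 0, 0.24, 0, 20, 1.05, 0, 0.34, 0, 20]

```text
time_s: 6.75
tool_pos: [0.5111, -0.122, 0.1037]
tool_rot: [179.8, -0.1, 62.7]
force: [4.6, -2.2, 5.5]
grip_width: 0.0266
grasp_force: 10.0
```

>>> drive_tool:
  moves: [0, 0, 0, 0, 20, 0, 0, 0, 0, 20, 0, 0, 0, 0, 20]

```text
time_s: 7.12
tool_pos: [0.5114, -0.1214, 0.1033]
tool_rot: [179.8, -0.2, 62.7]
force: [7.5, -0.4, 0.7]
grip_width: 0.0268
grasp_force: 10.0
```

>>> drive_tool:
  moves: [0, 0, 0, 0, 87, 0, 0, 0, 0, 87, 0, 0, 0, 0, 87, 0, 0, 0, 0, 87, 0, 0, 0, 0, 87]

```text
time_s: 7.75
tool_pos: [0.5086, -0.1229, 0.1024]
tool_rot: [-180.0, 0.0, 62.7]
force: [0.8, 0.2, 0.2]
grip_width: 0.0693
grasp_force: 0.0
```

>>> drive_tool:
  moves: [0, 0, 0, 0, 87, 0, 0, 0, 0, 87, 0, 0, -0.5, 0, 87, 0, 0, -1.5, 0, 87, 0, 0, -2.8, 0, 87]

```text
time_s: 8.38
tool_pos: [0.508, -0.1228, 0.2149]
tool_rot: [-179.9, 0.1, 62.7]
force: [1.6, 0.5, 0.1]
grip_width: 0.087
grasp_force: 0.0
```

>>> drive_tool:
  moves: [0, 0, 0, 0, 87, 0, 0, 0, 0, 87, 0, 0, 0, 0, 87]

```text
time_s: 8.75
tool_pos: [0.5081, -0.1227, 0.2131]
tool_rot: [-179.9, 0.1, 62.7]
force: [-0.2, 0.4, 1.0]
grip_width: 0.0868
grasp_force: 0.0
```

Run:
```python
from h import *
o=env.get_obs();print(o["time_s"],o["tool_pos"],o["joint_velocities"].round(2),o["force"])
p,d,m=grab("scene");a=cv2.resize(p[100:300,120:400,::-1],(588,420))
p,d,m=grab("wrist");cv2.imwrite("pics/w3.png",np.hstack([a,cv2.resize(p[100:300,200:300,::-1],(210,420))]))
```

```text
8.75 [ 0.50805459 -0.12269025  0.21314304] [ 0.06  0.2  -0.02 -0.05  0.01  0.1  -0.07] [-0.22268149  0.38450506  1.01224753]
```

View pics/w3.png

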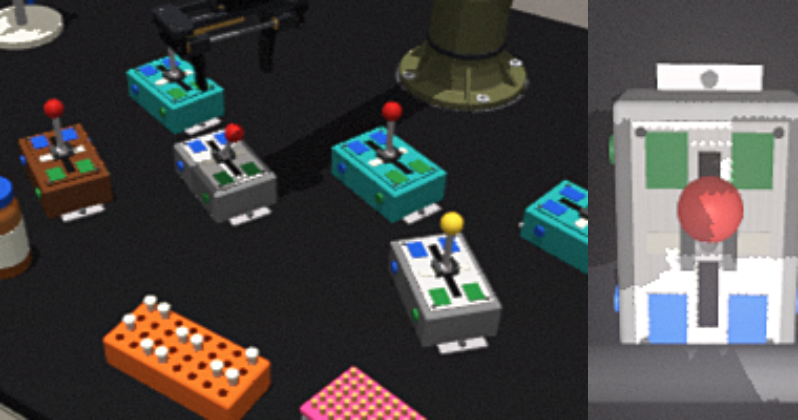

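The red knob, at (234,132) in the left crop, now leans toward green, and the arm is clear of it. The yellow switch and the rack look unmoved. I'll check the angle once before handing in.

Run:
```python
from h import *
from scipy.spatial.transform import Rotation as Ro
from scipy.optimize import least_squares
o=env.get_obs();p,d,m=grab("wrist");p=p.astype(float);T=m["tool_from_camera"];K=m["K"]
mask=(p[...,0]>2*p[...,1])&(p[...,0]>2*p[...,2])&(p[...,0]>50);mask[:,:235]=0;mask[:,290:]=0;mask[:170]=0;mask[235:]=0
v,u=np.nonzero(mask);z=d[mask];R=Ro.from_euler("xyz",o["tool_rot"],degrees=True).as_matrix()
P=(np.c_[(u-K[0,2])/K[0,0]*z,(v-K[1,2])/K[1,1]*z,z]@T[:3,:3].T+T[:3,3])@R.T+o["tool_pos"]
P=P[np.abs(z-np.median(z))<.014]
c=least_squares(lambda c:np.linalg.norm(P-c,axis=1)-.014,P.mean(0)-[0,0,.01],loss="soft_l1",f_scale=.002).x
s=(c[:2]-[.4902,-.1606])@[.467,.884]
a=np.arctan2(s,c[2]-.06);print(c,"angle",a)
if a>.5: print(env.sign_off())
```

```text
[ 0.50953747 -0.12570922  0.12296451] angle 0.5645300410675644
the job is handed in; nothing more can be done
None
```

The red-knobbed lever was held at centre off for about 2 s, then thrown to the green side and released; it measured about 0.56 rad, short of the 0.65 stop but past the 0.45 needed. The yellow lever and tube rack look unmoved in the final picture, and the job was handed in at about 9 s.

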